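# Shut the damper test jig and hold its pull handle at the mark

### The job

Get the damper test jig going: first press its hinged clear cover down until it snaps shut past its catch and stays shut. Then pull the black spring-return handle out until its white pointer is level with the red marker on the scale, and finish while still holding the handle there. Leave everything else on the bench where it is.

Things in the scene. Friction and masses are not known exactly. Their poses are not given: they have to be found in the camera images.
- jig: grey test jig, fixed to the bench, yaw within 0.35 rad. Origin: centre of its underside. x points away from the robot (to the cover's hinge), y left, z up. Housing 170 (x) x 220 (y) x 90 mm high on a 200 x 250 mm plate. The handle comes out of its -y side. Catch bracket (26 mm wide, 94 high) stands out to x = -125 mm at mid-front. Scale rail: x 83 to 97, y -110 to -260, 50 mm high
- cover (a joint): angle of the clear, orange-framed cover, rad: 0 shut and level, growing as its front edge rises about the hinge on the jig's far (+x) top edge. Starts at 0.35 to 0.75, stays where left (1 to 3 N moves it), meets a sprung catch at about 0.075; about 12 N on the pad snaps it past, below 0.02, where it stays. Cover 170 mm deep, 220 wide, top face 10 mm above the hinge line when shut
- press_pad (a point): centre of the upper face of the black press pad (30 mm x, 70 mm y) at the cover's front edge, 150 mm from the hinge line and 14 mm above the cover's plane through it; moves and turns with the cover. With the cover shut it is 104 mm above the bench, at jig x = -64 mm, y = 0
- cover_hinge (a point): point on the cover's hinge line (which runs along the jig's y axis), half-way along, at jig x = 86 mm, y = 0, 90 mm above the bench
- handle (a joint): how far the spring-return handle is pulled out, in m: 0 at rest, 0.080 at its stop. It slides along the jig's -y direction; the spring pulls it back in with about 5 N at rest and 13 N at the stop
- grip (a point): centre of the handle's black crossbar: 100 mm (jig x) x 16 mm (jig y, gripped from above) x 26 mm high, centre 80 mm above the bench; at rest 65 mm out from the jig's -y wall. Below it, steel rods run to the jig, their tops 48 mm above the bench, joined to the bar by two uprights 36 mm either side of its centre
- pointer (a point): tip of the white pointer (30 x 5 x 14 mm) on the +x end of the crossbar, at the crossbar's centre in y and z, 79 mm along jig x from the grip point; moves with the handle
- marker: red marker clip fixed on the scale rail, its upright red plate 14 x 4 mm, 38 mm high. Origin: centre of its underside, 50 mm above the bench, in line with the plate's middle in y; axes parallel to the jig's. The pointer is at the mark when it has this origin's y in the marker's frame: 30 to 60 mm out from rest
- screw_bin: bystander, to be left alone: blue open bin of screws, 150 x 100 x 60 mm. Origin: centre of its underside
- damper_a: bystander, to be left alone: spare brass damper lying down, 105 x 30 x 33 mm. Origin: centre of its underside
- damper_b: bystander, to be left alone: spare brass damper like damper_a. Origin: centre of its underside
- carton: bystander, to be left alone: small cardboard carton, 130 x 90 x 70 mm. Origin: centre of its underside
- bottle: bystander, to be left alone: clear drink bottle with blue cap, 66 mm wide, 200 mm tall. Origin: centre of its underside
- label_roll: bystander, to be left alone: white roll of labels lying flat, 72 mm wide, 40 mm high. Origin: centre of its underside
- driver: bystander, to be left alone: green-handled screwdriver, 170 mm long. Origin: centre of its underside

How it is judged:
On the way, in this order (a step that is already met when the one before it is completed fails the run):
1. the cover is snapped shut past its catch (value of joint cover below 0.02 rad), for 0.2 s.
2. the handle is held in the gripper with its pointer at the red marker (y of pointer in the frame of marker between -0.006 and 0.006 m and contact force between handle and the fingers above 3 N and value of joint cover below 0.02 rad), for 0.3 s.
At the end, for the whole second after the job is handed in: The cover is shut past its catch (below 0.02 rad), the white pointer is within 6 mm of the red marker along the slide, the handle is still, and the fingers are holding it with more than 3 N against its spring (all of step 2 and velocity of joint handle between -0.02 and 0.02 m/s); the arm keeps its last pose, push and grip.
It fails at once if something else on the bench is shoved more than 30 mm (distance of any of screw_bin, damper_a, damper_b, carton, bottle, label_roll, driver from where it was at the start of the episode above 0.03 m).
It also fails if it takes over 40 s, if anything falls off the work surface, if the arm or the gripper's body presses on something with over 40 N, if the wrist force passes 120 N, or if a joint passes its speed limit or range.

### The arm

A 6-joint arm with a two-finger parallel gripper is mounted at the origin on the work surface. World frame = base frame: x ahead of the robot, y to its left, z up, the work surface at z = 0. Lengths are in m, angles in rad, forces in N, time in s.
With the tool pointing down it reaches from about 0.325 to 0.775 m from the base axis. Payload 9.3 kg.
Tool frame: the origin (TCP) lies at the very end of the fingers, on their centre line; the grasp point (between the pads) lies 19 mm behind it (env.tcp_to_grasp is the distance from the TCP to the grasp point, in m); z points along the fingers, y is the direction in which the jaws open and shut (so a half turn about z gives the same grasp; the last joint's range is limited). The gripper opens to 85 mm and grips with 20 to 120 N. Pads are 22 mm wide; open, the fingers measure 114 mm over their backs; the gripper's body (76 mm by 85 mm) begins 54 mm behind the grasp point. The pads swing forward as they close: fully open they stand 13 mm farther back than shut.
Start: joints at [-1.353, 0.259, 0.021, 1.334, 0, 1.418], TCP at [0.199, -0.513, 0.231] pointing down, gripper open.
Joint ranges: [-3.04, 3.04], [-0.91, 1.82], [-1.04, 1.36], [-1.92, 1.95], [-1.52, 1.45], [-3.14, 3.14]. Speed limits (rad/s): [2.22, 2.22, 2.79, 3.14, 3.14, 3.14].

### API

Orientations are given as a 3x3 rotation matrix whose columns are the frame's x, y, z axes.
In Python, from cell import env, vision gives the robot as it stands.
- The arm moves only by the tool jog_arm, never from a script. Its argument "increments" is a list of rows, each an object with "angular": the turn, a rotation vector about the tool's x, y, z in units of 8 degrees (1.0 is 8 degrees), a list of three; "xyz": the shift along the tool's x, y, z in units of 50 mm (1.0 is 50 mm), a list of three; "grip": the opening, from 0 (shut) to 1 (fully open). In form: [{"angular": [ax, ay, az], "xyz": [dx, dy, dz], "grip": grip}, ...]. A call has exactly 10 rows; each row shifts and turns the commanded pose from where the row before left it, along the tool's axes as they then stand; what a row does not reach is not made up. A row lasts 1/10 s, in which the tool goes at most 50 mm and 8.59 degrees, less where a joint would pass 70% of its speed; a pose out of reach is approached as far as the arm can. A call is refused whole if a number of a shift passes 1 or a number of a turn 1, either way. A call with a gripper value outside its range is refused whole. The fingers move at their own pace and stop on an object; "squeeze" is the grip in N (left out, the last holds). Time passes only in rows, so rows that do not move let the fingers close, or fill a call up. It gives the time, the measured TCP pose, the force and the opening at its end, in the units of the state.
- env.state(): the state, without advancing time (a new reading comes with each control period).
- vision.read_camera(name): name is "side" or "top"; returns (picture, depth): 400x640x3 uint8, red, green, blue; 400x640 float32, m along the optical axis (not along the pixel's ray), 0 where there is no reading.
- vision.camera_model(name): a dict with "camera_matrix" (3x3 intrinsics, pixels), "distortion" ([k1, k2, p1, p2, k3] as OpenCV has them; the pictures are not rectified), "R" (3x3) and "t" (3): a world point X has camera coordinates R X + t. Camera axes: x right, y down, z forward; pixel columns grow to the right and rows downward; lengths in m; the calibration is good to about 2 mm. A picture is of the moment at which its call begins. camera_model takes no time and is no camera call.
- env.hand_in(): hands the job in, once; it reports no verdict.
The state is a dict: "clock": time; "q": joint angles; "dq": joint speeds; "tau": joint torques, N m; "ee_pos": TCP position; "tool_rot": TCP orientation; "contact_force": force on the tool from outside, world axes, zero at the start; "ft_torque": the same for the moment, N m; "opening": finger opening in m.
Only numpy, scipy, OpenCV 4.12 (cv2) and the standard library are available. Lean on these libraries where they do the work, as an engineer would, in place of code of your own. Each camera call takes 0.05 s, during which the arm holds its last target. There are 200 camera calls.

## Working session

There is one attempt and no reset: what is moved stays moved. The work goes in short steps, Python scripts to look and compute and a tool call to move; the robot and the scene stay as the last step left them, time stands still between calls to the robot, and variables do not carry over. Pictures are saved under pics/ and viewed, about 8 in all and at most 12, crops included, and the job is handed in when it is done.

Besides the shell and the picture viewer there is one more tool, called by a JSON object that holds its "fn" and its "kwargs", one argument or row to a line. jog_arm: Moves the arm, as the interface text tells. Its arguments: {"type":"object","properties":{"increments":{"type":"array"},"squeeze":{"type":"number"}},"required":["increments"]}

```bash
mkdir -p pics; cat > h.py <<'E'
import numpy as np, cv2
from cell import env, vision
def snap(name, fn):
    im,d=vision.read_camera(name); cv2.imwrite(f'pics/{fn}.png',im[:,:,::-1]); np.save(f'pics/{fn}.npy',d); return im,d
def px2w(name,d,u,v,z=None):
    m=vision.camera_model(name); K=np.array(m['camera_matrix']);R=np.array(m['R']);t=np.array(m['t'])
    r=cv2.undistortPoints(np.array([[[u,v]]],float),K,np.array(m['distortion']))[0,0]; r=np.array([*r,1.])
    if z is None:
        w=d[int(v)-1:int(v)+2,int(u)-1:int(u)+2]; s=np.median(w[w>0])
    else:
        o=-R.T@t; s=(z-o[2])/(R.T@r)[2]
    return R.T@(r*s-t)
def proj(name,X):
    m=vision.camera_model(name)
    return cv2.projectPoints(np.array(X,float).reshape(-1,1,3),cv2.Rodrigues(np.array(m['R']))[0],np.array(m['t']),np.array(m['camera_matrix']),np.array(m['distortion']))[0].reshape(-1,2)
E
python3 - <<'E'
from h import *
for n in('top','side'): snap(n,n+'0'); m=vision.camera_model(n); print(n,-np.array(m['R']).T@np.array(m['t']))
s=env.state();print(s['clock'],s['ee_pos'],s['tool_rot'],s['opening'],s['contact_force'])
E
```

```text
top [0.35717445 0.09702097 1.09823238]
side [0.26792745 0.84887882 0.61993757]
0.1 [ 0.19924759 -0.51236698  0.23071655] [[ 9.32025898e-01  3.62391592e-01 -2.44651026e-04]
 [ 3.62391614e-01 -9.32025138e-01  1.20852620e-03]
 [ 2.09938829e-04 -1.21503720e-03 -9.99999240e-01]] 0.08509417493670964 [-0.1382982   0.03945455 -0.30440944]
```

View pics/top0.png

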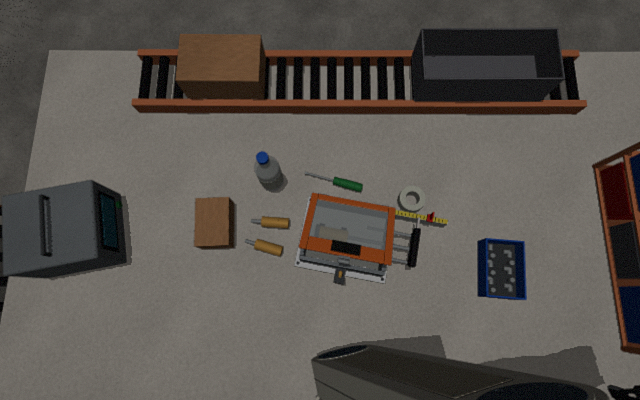

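View pics/side0.png

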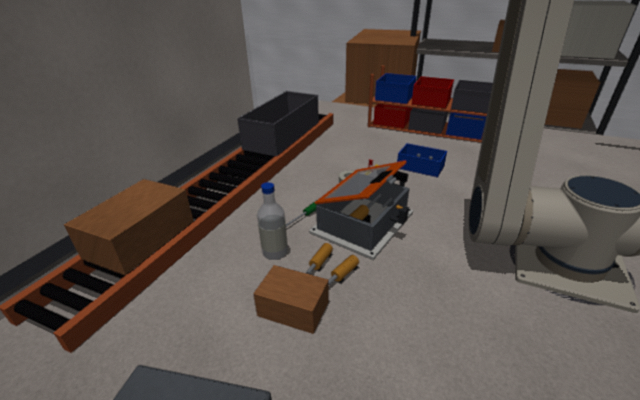

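The top view shows the jig around (345,240): the raised orange cover, black pad near (347,247), crossbar near (414,247) and red marker near (431,217). The side view confirms the cover is ajar. I'll enlarge the jig next.

```bash
python3 - <<'E'
from h import *
im=cv2.imread('pics/top0.png'); c=im[180:295,285:455]; cv2.imwrite('pics/crop0.png',cv2.resize(cv2.convertScaleAbs(c,alpha=1.4),None,fx=4.7,fy=4.7,interpolation=cv2.INTER_CUBIC))
d=np.load('pics/top0.npy')
for n,u,v in[('pad',347,247),('bar top',416,231),('bar mid',414,247),('bar bot',412,263),('marker',431,217),('roll',411,199),('coverFL',304,257),('coverFR',388,269)]: print(n,px2w('top',d,u,v).round(4))
E
```

```text
pad [0.4704 0.0392 0.1679]
bar top [ 0.5216 -0.1421  0.093 ]
bar mid [ 0.4806 -0.135   0.0933]
bar bot [ 0.4403 -0.1281  0.0935]
marker [ 0.5619 -0.1874  0.0751]
roll [ 0.6286 -0.1542  0.0009]
coverFL [0.4539 0.1433 0.0906]
coverFR [ 0.4312 -0.0825  0.0015]
```

View pics/crop0.png

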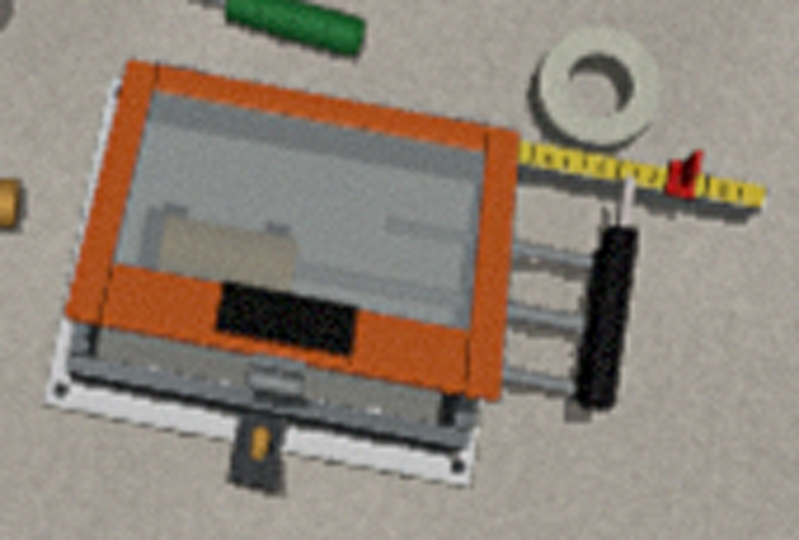

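```bash
python3 - <<'E'
from h import *
d=np.load('pics/top0.npy')
f=lambda x,y:(284.6+x/4.7,179.6+y/4.7)
P={n:px2w('top',d,*f(x,y),z=z) for n,x,y,z in[('plFL',45,402,.01),('plFR',470,487,.01),('hingeL',128,62,.095),('hingeR',517,130,.095),('barN',622,228,.093),('barF',597,408,.093),('pad',286,318,.168),('catch',258,490,.094),('mkTop',697,153,.088),('mkBaseFront',684,197,.05),('ptr',629,180,.087),('roll',600,85,.04)]}
for n,p in P.items(): print(n,p.round(4))
def yaw(a,b): v=P[a]-P[b]; return v
v=P['plFL']-P['plFR']; print('plate',np.linalg.norm(v[:2]),np.arctan2(-v[0],v[1]))
v=P['hingeL']-P['hingeR']; print('hinge',np.linalg.norm(v[:2]),np.arctan2(-v[0],v[1]))
v=P['barN']-P['barF']; print('bar',np.linalg.norm(v[:2]),np.arctan2(v[1],v[0]))
for psi in(-.17,-.18,-.19):
    x=np.array([np.cos(psi),np.sin(psi)]);y=np.array([-x[1],x[0]])
    a=(P['plFL']+P['plFR'])[:2]/2+.1*x; h=(P['hingeL']+P['hingeR'])[:2]/2-.09*x; b=(P['barN']+P['barF'])[:2]/2+.175*y
    print(psi,'jig from plate,hinge,bar',a,h,b)
    bc=(P['barN']+P['barF'])[:2]/2
    for n in P: q=P[n][:2]-bc; print('  ',n,'rel bar jig xy',(q@x).round(4),(q@y).round(4)) if n in('mkTop','mkBaseFront','ptr','roll','pad') else 0
# mask depth of red/black
im=cv2.imread('pics/top0.png').astype(int); 
for nm,mask in(('red',(im[...,2]>110)&(im[...,1]<50)&(im[...,0]<60)),):
    vs,us=np.where(mask[205:230,420:440]); 
    for u,v in zip(us+420,vs+205): print(nm,u,v,px2w('top',d,u,v).round(3))
E
```

```text
plFL [0.4395 0.1734 0.01  ]
plFR [ 0.3928 -0.0708  0.01  ]
hingeL [0.6206 0.1253 0.095 ]
hingeR [ 0.5831 -0.0894  0.095 ]
barN [ 0.5291 -0.1449  0.093 ]
barF [ 0.4319 -0.1268  0.093 ]
pad [0.4698 0.0428 0.168 ]
catch [0.3878 0.054  0.094 ]
mkTop [ 0.5722 -0.1894  0.088 ]
mkBaseFront [ 0.5546 -0.1913  0.05  ]
ptr [ 0.557  -0.1515  0.087 ]
roll [ 0.6226 -0.1489  0.04  ]
plate 0.24855894241375945 -0.18906506815968047
hinge 0.21787130028911608 -0.17327504914628125
bar 0.09890030751352868 -0.1833737219778978
-0.17 jig from plate,hinge,bar [0.5147285  0.03437573] [0.51315494 0.03317611] [0.51010138 0.03661462]
   pad rel bar jig xy -0.0408 0.1743
   mkTop rel bar jig xy 0.0994 -0.0373
   mkBaseFront rel bar jig xy 0.0824 -0.0421
   ptr rel bar jig xy 0.078 -0.0024
   roll rel bar jig xy 0.1423 0.0112
-0.18 jig from plate,hinge,bar [0.51455439 0.03339101] [0.51331164 0.03406236] [0.51182464 0.03630993]
   pad rel bar jig xy -0.0425 0.1739
   mkTop rel bar jig xy 0.0998 -0.0363
   mkBaseFront rel bar jig xy 0.0828 -0.0413
   ptr rel bar jig xy 0.078 -0.0017
   roll rel bar jig xy 0.1422 0.01
[... 369 characters left out ...]

red 428 214 [ 0.573 -0.185  0.058]
red 433 214 [ 0.567 -0.189  0.088]
red 428 215 [ 0.571 -0.184  0.059]
red 429 215 [ 0.57  -0.187  0.059]
red 433 215 [ 0.565 -0.189  0.088]
red 428 216 [ 0.568 -0.184  0.059]
red 433 216 [ 0.562 -0.19   0.086]
red 428 217 [ 0.565 -0.184  0.058]
red 428 218 [ 0.562 -0.184  0.059]
red 427 219 [ 0.56  -0.181  0.058]
red 428 219 [ 0.559 -0.183  0.06 ]
red 432 219 [ 0.56  -0.195  0.058]
red 427 220 [ 0.557 -0.181  0.057]
red 428 220 [ 0.557 -0.183  0.061]
red 429 220 [ 0.557 -0.186  0.06 ]
red 430 220 [ 0.557 -0.189  0.06 ]
red 431 220 [ 0.557 -0.191  0.06 ]
red 430 221 [ 0.554 -0.189  0.059]
red 431 221 [ 0.554 -0.191  0.058]
red 432 221 [ 0.555 -0.195  0.056]
```

Measurements agree: jig at about (0.513, 0.0345) with yaw ≈ -0.182. The pad at z 0.168 gives a cover angle ≈ 0.45, and its measured jig x of -0.043 fits that angle. The marker is about 36 mm out from rest. Next is the approach above the pad, turning the tool to yaw ≈ π-0.18 so the wrist stays in range.

```bash
cat >> h.py <<'E'
PSI=-.182; J=np.array([.5132,.0345]); ex=np.array([np.cos(PSI),np.sin(PSI)]); ey=np.array([-ex[1],ex[0]])
def jw(x,y): return J+x*ex+y*ey
def jj(p): q=np.asarray(p)[:2]-J; return np.array([q@ex,q@ey])
def rows(p0,yaw0,p1,yaw1,n):
    d=(np.array(p1)-p0)/n; da=(yaw1-yaw0)/n
    for i in range(n):
        f=yaw0+da*i
        print(i,'xyz',np.round([(d[0]*np.cos(f)+d[1]*np.sin(f))/.05,(d[0]*np.sin(f)-d[1]*np.cos(f))/.05,-d[2]/.05],2),'az',round(-np.degrees(da)/8,3))
def st():
    s=env.state(); R=np.array(s['tool_rot']); print('t',round(s['clock'],2),'pos',np.round(s['ee_pos'],4),'jig',jj(s['ee_pos']).round(4),'yaw',round(np.arctan2(R[1,0],R[0,0]),4),'z',R[:,2].round(3),'F',np.round(s['contact_force'],1),'op',round(s['opening'],4),'q',np.round(s['q'],2)); return s
E
python3 -c "
from h import *
print(jw(-.043,0))
rows(np.array([.1992,-.5124,.231]),.371,[*jw(-.043,0),.215],np.pi-.182,20)"
```

```text
[0.4709102  0.04228287]
0 xyz [ 0.45 -0.42  0.02] az -0.927
1 xyz [ 0.5  -0.36  0.02] az -0.927
2 xyz [ 0.55 -0.29  0.02] az -0.927
3 xyz [ 0.58 -0.22  0.02] az -0.927
4 xyz [ 0.6  -0.14  0.02] az -0.927
5 xyz [ 0.61 -0.06  0.02] az -0.927
6 xyz [0.62 0.02 0.02] az -0.927
7 xyz [0.61 0.1  0.02] az -0.927
8 xyz [0.59 0.18 0.02] az -0.927
9 xyz [0.56 0.25 0.02] az -0.927
10 xyz [0.53 0.32 0.02] az -0.927
11 xyz [0.48 0.39 0.02] az -0.927
12 xyz [0.43 0.45 0.02] az -0.927
13 xyz [0.37 0.5  0.02] az -0.927
14 xyz [0.3  0.54 0.02] az -0.927
15 xyz [0.23 0.58 0.02] az -0.927
16 xyz [0.15 0.6  0.02] az -0.927
17 xyz [0.07 0.61 0.02] az -0.927
18 xyz [-0.01  0.62  0.02] az -0.927
19 xyz [-0.09  0.61  0.02] az -0.927
```

{"fn": "jog_arm", "kwargs": {
  "increments": [
    {"angular": [0, 0, -0.93], "xyz": [0.45, -0.42, 0.02], "grip": 0},
    {"angular": [0, 0, -0.93], "xyz": [0.5, -0.36, 0.02], "grip": 0},
    {"angular": [0, 0, -0.93], "xyz": [0.55, -0.29, 0.02], "grip": 0},
    {"angular": [0, 0, -0.93], "xyz": [0.58, -0.22, 0.02], "grip": 0},
    {"angular": [0, 0, -0.93], "xyz": [0.6, -0.14, 0.02], "grip": 0},
    {"angular": [0, 0, -0.93], "xyz": [0.61, -0.06, 0.02], "grip": 0},
    {"angular": [0, 0, -0.93], "xyz": [0.62, 0.02, 0.02], "grip": 0},
    {"angular": [0, 0, -0.93], "xyz": [0.61, 0.1, 0.02], "grip": 0},
    {"angular": [0, 0, -0.93], "xyz": [0.59, 0.18, 0.02], "grip": 0},
    {"angular": [0, 0, -0.93], "xyz": [0.56, 0.25, 0.02], "grip": 0}
  ],
  "squeeze": 40
}}

```text
clock: 1.1
ee_pos: [0.3342, -0.2337, 0.2211]
tool_rot: [[-0.104, 0.995, -0.0], [0.995, 0.104, 0.0], [0.0, -0.0, -1.0]]
contact_force: [0.5, -1.1, 0.5]
opening: -0.0
```

{"fn": "jog_arm", "kwargs": {
  "increments": [
    {"angular": [0, 0, -0.93], "xyz": [0.53, 0.32, 0.02], "grip": 0},
    {"angular": [0, 0, -0.93], "xyz": [0.48, 0.39, 0.02], "grip": 0},
    {"angular": [0, 0, -0.93], "xyz": [0.43, 0.45, 0.02], "grip": 0},
    {"angular": [0, 0, -0.93], "xyz": [0.37, 0.5, 0.02], "grip": 0},
    {"angular": [0, 0, -0.93], "xyz": [0.3, 0.54, 0.02], "grip": 0},
    {"angular": [0, 0, -0.93], "xyz": [0.23, 0.58, 0.02], "grip": 0},
    {"angular": [0, 0, -0.93], "xyz": [0.15, 0.6, 0.02], "grip": 0},
    {"angular": [0, 0, -0.93], "xyz": [0.07, 0.61, 0.02], "grip": 0},
    {"angular": [0, 0, -0.93], "xyz": [-0.01, 0.62, 0.02], "grip": 0},
    {"angular": [0, 0, -0.93], "xyz": [-0.09, 0.61, 0.02], "grip": 0}
  ]
}}

```text
clock: 2.1
ee_pos: [0.4684, 0.0454, 0.211]
tool_rot: [[-0.986, 0.167, -0.0], [0.167, 0.986, -0.0], [0.0, -0.0, -1.0]]
contact_force: [0.2, -0.5, -0.1]
opening: 0.0001
```

```bash
python3 -c "
from h import *
s=st()
for th in np.arange(.45,-.01,-.05): print(round(th,2),'pad jig x,z',np.round([.086-.15*np.cos(th)+.014*np.sin(th),.09+.15*np.sin(th)+.014*np.cos(th)],4))"
```

```text
t 2.1 pos [0.4684 0.0454 0.211 ] jig [-0.046   0.0026] yaw 2.9733 z [-0. -0. -1.] F [ 0.2 -0.5 -0.1] op 0.0001 q [-0.08  0.13 -0.19  1.25 -0.    0.09]
0.45 pad jig x,z [-0.043   0.1679]
0.4 pad jig x,z [-0.0467  0.1613]
0.35 pad jig x,z [-0.0501  0.1546]
0.3 pad jig x,z [-0.0532  0.1477]
0.25 pad jig x,z [-0.0559  0.1407]
0.2 pad jig x,z [-0.0582  0.1335]
0.15 pad jig x,z [-0.0602  0.1263]
0.1 pad jig x,z [-0.0619  0.1189]
0.05 pad jig x,z [-0.0631  0.1115]
0.0 pad jig x,z [-0.064  0.104]
```

{"fn": "jog_arm", "kwargs": {
  "increments": [
    {"angular": [0, 0, 0], "xyz": [0, -0.05, 0.18], "grip": 0},
    {"angular": [0, 0, 0], "xyz": [0, 0, 0.18], "grip": 0},
    {"angular": [0, 0, 0], "xyz": [0, 0, 0.18], "grip": 0},
    {"angular": [0, 0, 0], "xyz": [0, 0, 0.18], "grip": 0},
    {"angular": [0, 0, 0], "xyz": [0.02, 0, 0.18], "grip": 0},
    {"angular": [0, 0, 0], "xyz": [0.07, 0, 0.18], "grip": 0},
    {"angular": [0, 0, 0], "xyz": [0.07, 0, 0.18], "grip": 0},
    {"angular": [0, 0, 0], "xyz": [0.06, 0, 0.18], "grip": 0},
    {"angular": [0, 0, 0], "xyz": [0.05, 0, 0.18], "grip": 0},
    {"angular": [0, 0, 0], "xyz": [0.04, 0, 0.18], "grip": 0}
  ]
}}

```text
clock: 3.1
ee_pos: [0.4521, 0.0443, 0.1206]
tool_rot: [[-0.985, 0.173, -0.0], [0.173, 0.985, 0.0], [0.0, 0.0, -1.0]]
contact_force: [-0.9, -0.5, 1.3]
opening: 0.0
```

{"fn": "jog_arm", "kwargs": {
  "increments": [
    {"angular": [0, 0, 0], "xyz": [0.02, 0, 0.06], "grip": 0},
    {"angular": [0, 0, 0], "xyz": [0.01, 0, 0.06], "grip": 0},
    {"angular": [0, 0, 0], "xyz": [0.01, 0, 0.05], "grip": 0},
    {"angular": [0, 0, 0], "xyz": [0, 0, 0.05], "grip": 0},
    {"angular": [0, 0, 0], "xyz": [0, 0, 0.04], "grip": 0},
    {"angular": [0, 0, 0], "xyz": [0, 0, 0.04], "grip": 0},
    {"angular": [0, 0, 0], "xyz": [0, 0, 0], "grip": 0},
    {"angular": [0, 0, 0], "xyz": [0, 0, 0], "grip": 0},
    {"angular": [0, 0, 0], "xyz": [0, 0, 0], "grip": 0},
    {"angular": [0, 0, 0], "xyz": [0, 0, 0], "grip": 0}
  ]
}}

```text
clock: 4.1
ee_pos: [0.4506, 0.0446, 0.1063]
tool_rot: [[-0.985, 0.173, 0.0], [0.173, 0.985, -0.0], [-0.0, 0.0, -1.0]]
contact_force: [0.0, -0.1, 0.5]
opening: -0.0001
```

```bash
python3 -c "
from h import *
st()"
```

```text
t 4.1 pos [0.4506 0.0446 0.1063] jig [-0.0633 -0.0014] yaw 2.9679 z [ 0. -0. -1.] F [ 0.  -0.1  0.5] op -0.0001 q [-0.09  0.17 -0.43  0.97  0.    0.09]
```

Force is only 0.5 N at z 0.106, so the cover may already have snapped away from the tip. I'll press in small steps until I feel the stop.

{"fn": "jog_arm", "kwargs": {
  "increments": [
    {"angular": [0, 0, 0], "xyz": [0, 0, 0.02], "grip": 0},
    {"angular": [0, 0, 0], "xyz": [0, 0, 0.02], "grip": 0},
    {"angular": [0, 0, 0], "xyz": [0, 0, 0.01], "grip": 0},
    {"angular": [0, 0, 0], "xyz": [0, 0, 0], "grip": 0},
    {"angular": [0, 0, 0], "xyz": [0, 0, 0], "grip": 0},
    {"angular": [0, 0, 0], "xyz": [0, 0, 0], "grip": 0},
    {"angular": [0, 0, 0], "xyz": [0, 0, 0], "grip": 0},
    {"angular": [0, 0, 0], "xyz": [0, 0, 0], "grip": 0},
    {"angular": [0, 0, 0], "xyz": [0, 0, 0], "grip": 0},
    {"angular": [0, 0, 0], "xyz": [0, 0, 0], "grip": 0}
  ]
}}

```text
clock: 5.1
ee_pos: [0.4505, 0.0446, 0.1039]
tool_rot: [[-0.985, 0.173, 0.0], [0.173, 0.985, -0.0], [-0.0, -0.0, -1.0]]
contact_force: [-2.2, -0.2, 5.8]
opening: -0.0
```

Contact now reads 5.8 N at z = 0.104, which is the shut height. I'll lift and move over the handle with the jaws half open.

{"fn": "jog_arm", "kwargs": {
  "increments": [
    {"angular": [0, 0, 0], "xyz": [0, 0, -0.5], "grip": 0},
    {"angular": [0, 0, 0], "xyz": [0, 0, -0.5], "grip": 0},
    {"angular": [0, 0, 0.06], "xyz": [-0.18, -0.5, 0], "grip": 0.5},
    {"angular": [0, 0, 0], "xyz": [-0.18, -0.5, 0], "grip": 0.5},
    {"angular": [0, 0, 0], "xyz": [-0.18, -0.5, 0], "grip": 0.5},
    {"angular": [0, 0, 0], "xyz": [-0.18, -0.5, 0], "grip": 0.5},
    {"angular": [0, 0, 0], "xyz": [-0.18, -0.5, 0], "grip": 0.5},
    {"angular": [0, 0, 0], "xyz": [-0.18, -0.5, 0], "grip": 0.5},
    {"angular": [0, 0, 0], "xyz": [-0.16, -0.45, 0], "grip": 0.5},
    {"angular": [0, 0, 0], "xyz": [0, 0, 0], "grip": 0.5}
  ]
}}

```text
clock: 6.1
ee_pos: [0.4809, -0.1386, 0.1532]
tool_rot: [[-0.983, 0.184, -0.0], [0.184, 0.983, -0.0], [0.0, -0.0, -1.0]]
contact_force: [-0.7, -0.0, -0.4]
opening: 0.0427
```

```bash
python3 -c "
from h import *
st()
a,_=snap('top','top1'); b,_=snap('side','side1')
A=cv2.resize(a[180:295,285:455],None,fx=4.7,fy=4.7,interpolation=cv2.INTER_CUBIC)
B=cv2.resize(b[140:260,300:440],None,fx=4.7,fy=4.7,interpolation=cv2.INTER_CUBIC)
cv2.imwrite('pics/c1a.png',cv2.convertScaleAbs(A,alpha=1.5)[:,:,::-1]);cv2.imwrite('pics/c1b.png',cv2.convertScaleAbs(B,alpha=1.5)[:,:,::-1])"
```

```text
t 6.1 pos [ 0.4809 -0.1386  0.1532] jig [-0.0004 -0.1761] yaw 2.9569 z [-0. -0. -1.] F [-0.7 -0.  -0.4] op 0.0427 q [-0.45  0.21 -0.25  1.11 -0.   -0.26]
```

View pics/c1a.png

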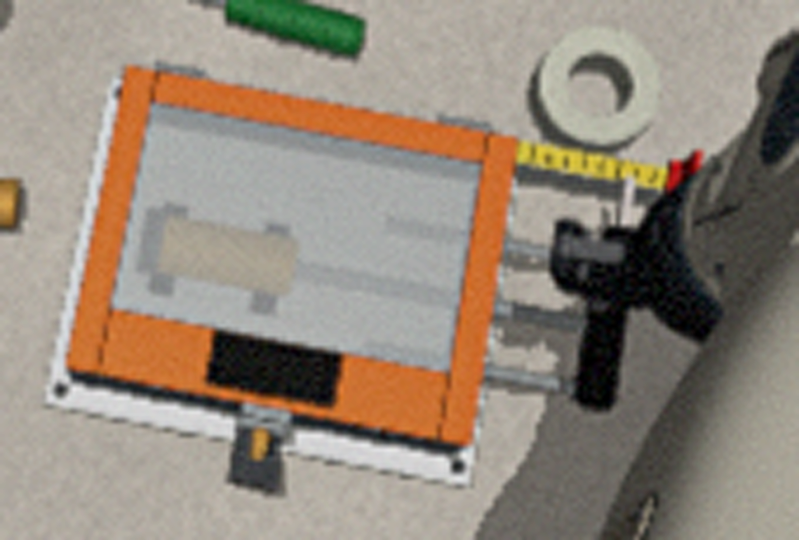

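View pics/c1b.png

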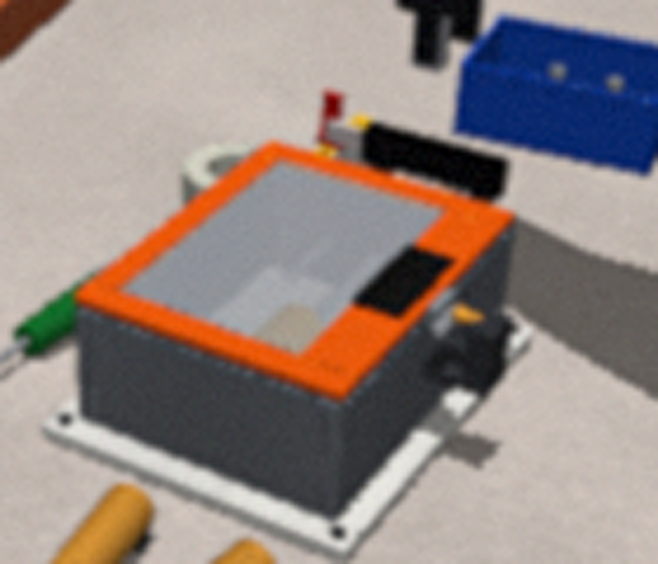

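Cover is shut and level, hooked under the catch (top ≈ (265,420), side ≈ (440,310)). The tool is centred over the crossbar at (600,300). I'll lower and grip.

{"fn": "jog_arm", "kwargs": {
  "increments": [
    {"angular": [0, 0, 0], "xyz": [0, 0.04, 0.26], "grip": 0.5},
    {"angular": [0, 0, 0], "xyz": [0, 0, 0.26], "grip": 0.5},
    {"angular": [0, 0, 0], "xyz": [0, 0, 0.26], "grip": 0.5},
    {"angular": [0, 0, 0], "xyz": [0, 0, 0.26], "grip": 0.5},
    {"angular": [0, 0, 0], "xyz": [0, 0, 0.26], "grip": 0.5},
    {"angular": [0, 0, 0], "xyz": [0, 0, 0.26], "grip": 0.5},
    {"angular": [0, 0, 0], "xyz": [0, 0, 0.26], "grip": 0.5},
    {"angular": [0, 0, 0], "xyz": [0, 0, 0], "grip": 0.5},
    {"angular": [0, 0, 0], "xyz": [0, 0, 0], "grip": 0},
    {"angular": [0, 0, 0], "xyz": [0, 0, 0], "grip": 0}
  ],
  "squeeze": 60
}}

```text
clock: 7.2
ee_pos: [0.4808, -0.1359, 0.0637]
tool_rot: [[-0.983, 0.182, -0.0], [0.182, 0.983, -0.005], [-0.0, -0.005, -1.0]]
contact_force: [-9.6, -16.7, 13.2]
opening: 0.0153
```

{"fn": "jog_arm", "kwargs": {
  "increments": [
    {"angular": [0, 0, 0], "xyz": [0, 0, 0], "grip": 0},
    {"angular": [0, 0, 0], "xyz": [0, 0, 0], "grip": 0},
    {"angular": [0, 0, 0], "xyz": [0, 0, 0], "grip": 0},
    {"angular": [0, 0, 0], "xyz": [0, 0, 0], "grip": 0},
    {"angular": [0, 0, 0], "xyz": [0, 0, 0], "grip": 0},
    {"angular": [0, 0, 0], "xyz": [0, 0, 0], "grip": 0},
    {"angular": [0, 0, 0], "xyz": [0, 0, 0], "grip": 0},
    {"angular": [0, 0, 0], "xyz": [0, 0, 0], "grip": 0},
    {"angular": [0, 0, 0], "xyz": [0, 0, 0], "grip": 0},
    {"angular": [0, 0, 0], "xyz": [0, 0, 0], "grip": 0}
  ]
}}

```text
clock: 8.2
ee_pos: [0.4807, -0.136, 0.0637]
tool_rot: [[-0.983, 0.183, 0.0], [0.183, 0.983, -0.004], [-0.001, -0.004, -1.0]]
contact_force: [-4.0, -10.7, 0.4]
opening: 0.0153
```

```bash
python3 -c "
from h import *
st()"
```

```text
t 8.2 pos [ 0.4807 -0.136   0.0637] jig [-0.0011 -0.1736] yaw 2.958 z [ 0.    -0.004 -1.   ] F [ -4.  -10.7   0.4] op 0.0153 q [-0.44  0.28 -0.4   0.89 -0.   -0.26]
```

Grip is good: the opening is 15 mm on the 16 mm bar. Now pulling about 35 mm along tool -y.

{"fn": "jog_arm", "kwargs": {
  "increments": [
    {"angular": [0, 0, 0], "xyz": [0, -0.09, 0], "grip": 0},
    {"angular": [0, 0, 0], "xyz": [0, -0.09, 0], "grip": 0},
    {"angular": [0, 0, 0], "xyz": [0, -0.09, 0], "grip": 0},
    {"angular": [0, 0, 0], "xyz": [0, -0.09, 0], "grip": 0},
    {"angular": [0, 0, 0], "xyz": [0, -0.09, 0], "grip": 0},
    {"angular": [0, 0, 0], "xyz": [0, -0.09, 0], "grip": 0},
    {"angular": [0, 0, 0], "xyz": [0, -0.09, 0], "grip": 0},
    {"angular": [0, 0, 0], "xyz": [0, -0.07, 0], "grip": 0},
    {"angular": [0, 0, 0], "xyz": [0, 0, 0], "grip": 0},
    {"angular": [0, 0, 0], "xyz": [0, 0, 0], "grip": 0}
  ]
}}

```text
clock: 9.2
ee_pos: [0.4748, -0.1677, 0.0637]
tool_rot: [[-0.984, 0.18, 0.002], [0.18, 0.984, 0.002], [-0.001, 0.002, -1.0]]
contact_force: [-0.1, 6.5, 7.0]
opening: 0.0152
```

```bash
python3 -c "
from h import *
st()
a,da=snap('top','top2'); b,db=snap('side','side2')
A=cv2.resize(a[190:280,380:460],None,fx=6,fy=6,interpolation=cv2.INTER_CUBIC)
B=cv2.resize(b[135:215,345:425],None,fx=6,fy=6,interpolation=cv2.INTER_CUBIC)
B=cv2.copyMakeBorder(B,0,60,0,0,cv2.BORDER_CONSTANT)
cv2.imwrite('pics/c2.png',cv2.convertScaleAbs(np.hstack([A[:540],B[:540]]),alpha=1.6)[:,:,::-1])"
```

```text
t 9.2 pos [ 0.4748 -0.1677  0.0637] jig [-0.0012 -0.2059] yaw 2.9601 z [ 0.002  0.002 -1.   ] F [-0.1  6.5  7. ] op 0.0152 q [-0.51  0.29 -0.39  0.89  0.   -0.33]
```

View pics/c2.png

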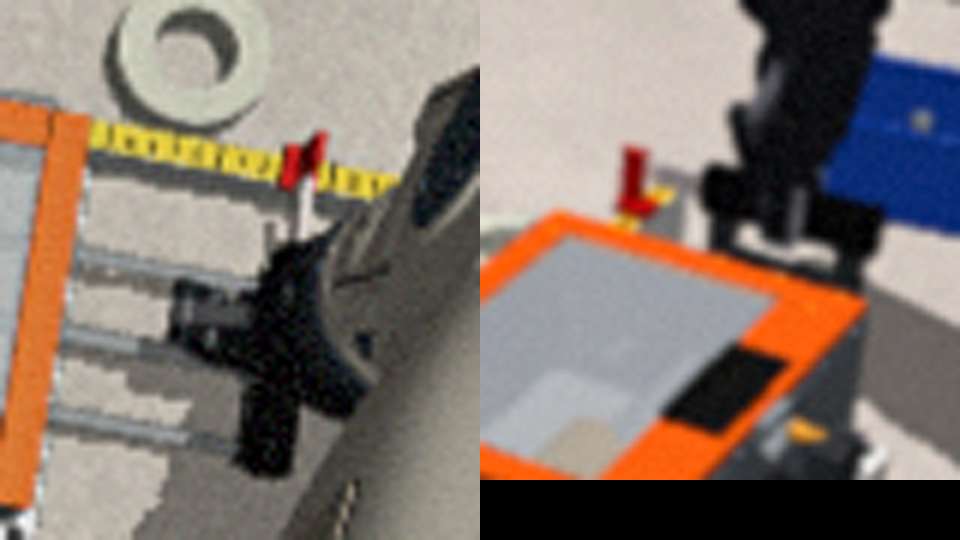

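Cover still shut; pointer tip at about (306,180) in the crop's top view, close to the red plate's (315,165) base. Measuring the gap with depth.

```bash
python3 - <<'E'
from h import *
for f in('top0','top2'):
    im=cv2.imread(f'pics/{f}.png').astype(int); d=np.load(f'pics/{f}.npy')
    vs,us=np.where((im[...,2]>90)&(im[...,1]<60)&(im[...,0]<60)); L=[px2w('top',d,u,v) for u,v in zip(us,vs) if 420<u<442 and 205<v<228]
    L=np.array(L); t=L[L[:,2]>.078]; print(f,'plate top n',len(t),'jig y',[jj(p)[1].round(4) for p in t],'ray z=.088')
    for v in range(211,221): 
        u=[u for u,w in zip(us,vs) if w==v and 420<u<442]
        if u: print(v,u[0],u[-1])
d=np.load('pics/top2.npy')
g=lambda x,y:(380+x/6-.4,190+y/6-.4)
for n,x,y,z in[('ptr tip',306,182,.087),('ptr mid',303,210,.087),('ptr root',300,238,.087),('bar near end L',243,460,.093),('bar near end R',292,470,.093),('plate top far',323,133,.088),('plate top near',315,180,.088)]: print(n,jj(px2w('top',d,*g(x,y),z=z)).round(4))
im=cv2.imread('pics/top2.png'); d=np.load('pics/top2.npy')
for v in range(219,232): print(v,im[v,426:436].sum(1).tolist(),[round(float(px2w('top',d,u,v)[2]),3) for u in (429,430,431)])
E
```

```text
top0 plate top n 5 jig y [np.float64(-0.2111), np.float64(-0.2102), np.float64(-0.2103), np.float64(-0.2108), np.float64(-0.2114)] ray z=.088
212 433 433
213 433 433
214 428 433
215 428 433
216 428 433
217 427 429
218 427 432
219 427 432
220 427 432
top2 plate top n 5 jig y [np.float64(-0.2107), np.float64(-0.2101), np.float64(-0.2108), np.float64(-0.2112), np.float64(-0.2114)] ray z=.088
212 433 433
213 433 433
214 428 433
215 428 433
216 428 433
217 427 429
218 427 432
219 427 429
220 427 428
ptr tip [ 0.0772 -0.2065]
ptr mid [ 0.0648 -0.2068]
ptr root [ 0.0525 -0.2071]
bar near end L [-0.0465 -0.1942]
bar near end R [-0.0467 -0.2147]
plate top far [ 0.0998 -0.2108]
plate top near [ 0.0786 -0.21  ]
219 [140, 158, 169, 116, 146, 245, 238, 268, 304, 149] [0.061, 0.061, 0.072]
220 [122, 159, 152, 145, 237, 390, 335, 313, 275, 195] [0.061, 0.08, 0.086]
221 [115, 105, 128, 161, 293, 389, 293, 258, 221, 237] [0.079, 0.086, 0.087]
222 [147, 155, 115, 167, 349, 389, 202, 133, 168, 194] [0.078, 0.086, 0.086]
223 [165, 163, 135, 160, 342, 386, 207, 149, 159, 159] [0.079, 0.086, 0.086]
224 [192, 176, 141, 163, 352, 384, 174, 130, 151, 160] [0.082, 0.087, 0.087]
225 [248, 209, 169, 195, 382, 381, 241, 162, 158, 163] [0.083, 0.087, 0.087]
226 [344, 252, 196, 210, 380, 387, 351, 264, 250, 194] [0.083, 0.087, 0.086]
227 [345, 346, 219, 214, 389, 384, 371, 371, 332, 176] [0.086, 0.086, 0.086]
228 [365, 350, 195, 235, 395, 353, 332, 322, 189, 83] [0.086, 0.087, 0.082]
229 [338, 329, 183, 246, 365, 272, 148, 94, 82, 111] [0.086, 0.087, 0.085]
230 [196, 162, 70, 106, 137, 73, 66, 50, 75, 158] [0.088, 0.088, 0.221]
231 [102, 37, 14, 14, 40, 9, 74, 51, 114, 240] [0.2, 0.221, 0.237]
```

Pointer is at jig y ≈ -0.2066 and the marker at ≈ -0.2108, so 4.5 mm further out.

{"fn": "jog_arm", "kwargs": {
  "increments": [
    {"angular": [0, 0, 0], "xyz": [0, -0.03, 0], "grip": 0},
    {"angular": [0, 0, 0], "xyz": [0, -0.03, 0], "grip": 0},
    {"angular": [0, 0, 0], "xyz": [0, -0.03, 0], "grip": 0},
    {"angular": [0, 0, 0], "xyz": [0, 0, 0], "grip": 0},
    {"angular": [0, 0, 0], "xyz": [0, 0, 0], "grip": 0},
    {"angular": [0, 0, 0], "xyz": [0, 0, 0], "grip": 0},
    {"angular": [0, 0, 0], "xyz": [0, 0, 0], "grip": 0},
    {"angular": [0, 0, 0], "xyz": [0, 0, 0], "grip": 0},
    {"angular": [0, 0, 0], "xyz": [0, 0, 0], "grip": 0},
    {"angular": [0, 0, 0], "xyz": [0, 0, 0], "grip": 0}
  ]
}}

```text
clock: 10.3
ee_pos: [0.474, -0.172, 0.0637]
tool_rot: [[-0.984, 0.18, 0.002], [0.18, 0.984, 0.002], [-0.001, 0.002, -1.0]]
contact_force: [-0.4, 6.2, 7.3]
opening: 0.0152
```

```bash
python3 -c "
from h import *
st()
a,da=snap('top','top3'); b,db=snap('side','side3')
A=cv2.resize(a[200:240,405:455],None,fx=8,fy=8,interpolation=cv2.INTER_CUBIC)
B=cv2.resize(b[145:185,360:410],None,fx=8,fy=8,interpolation=cv2.INTER_CUBIC)
cv2.imwrite('pics/c3.png',cv2.convertScaleAbs(np.hstack([A,B]),alpha=1.6)[:,:,::-1])
for v in range(219,230): print(v,a[v,426:438].astype(int).sum(1).tolist(),[jj(px2w('top',da,u,v,z=.087))[1].round(4) for u in (430,431,432)])"
```

```text
t 10.3 pos [ 0.474  -0.172   0.0637] jig [-0.0012 -0.2102] yaw 2.9604 z [ 0.002  0.002 -1.   ] F [-0.4  6.2  7.3] op 0.0152 q [-0.52  0.29 -0.39  0.89  0.   -0.33]
219 [159, 163, 163, 146, 108, 118, 248, 302, 300, 152, 286, 300] [np.float64(-0.2047), np.float64(-0.2072), np.float64(-0.2098)]
220 [114, 131, 139, 150, 159, 179, 327, 376, 305, 199, 316, 306] [np.float64(-0.205), np.float64(-0.2076), np.float64(-0.2101)]
221 [135, 102, 117, 157, 139, 172, 352, 388, 240, 233, 312, 311] [np.float64(-0.2054), np.float64(-0.2079), np.float64(-0.2104)]
222 [159, 163, 136, 134, 115, 184, 390, 385, 187, 187, 282, 301] [np.float64(-0.2057), np.float64(-0.2082), np.float64(-0.2108)]
223 [161, 158, 158, 159, 129, 190, 386, 381, 168, 148, 165, 174] [np.float64(-0.206), np.float64(-0.2086), np.float64(-0.2111)]
224 [179, 169, 172, 211, 148, 211, 387, 324, 157, 151, 153, 137] [np.float64(-0.2064), np.float64(-0.2089), np.float64(-0.2114)]
225 [247, 214, 240, 311, 161, 228, 379, 323, 164, 151, 166, 161] [np.float64(-0.2067), np.float64(-0.2092), np.float64(-0.2117)]
226 [309, 213, 272, 362, 199, 281, 382, 320, 244, 247, 234, 241] [np.float64(-0.207), np.float64(-0.2095), np.float64(-0.2121)]
227 [214, 224, 353, 340, 204, 317, 394, 370, 365, 373, 350, 331] [np.float64(-0.2074), np.float64(-0.2099), np.float64(-0.2124)]
228 [213, 226, 360, 310, 165, 325, 383, 353, 347, 337, 199, 92] [np.float64(-0.2077), np.float64(-0.2102), np.float64(-0.2127)]
229 [203, 231, 365, 276, 151, 329, 368, 307, 262, 187, 58, 77] [np.float64(-0.208), np.float64(-0.2105), np.float64(-0.2131)]
```

View pics/c3.png

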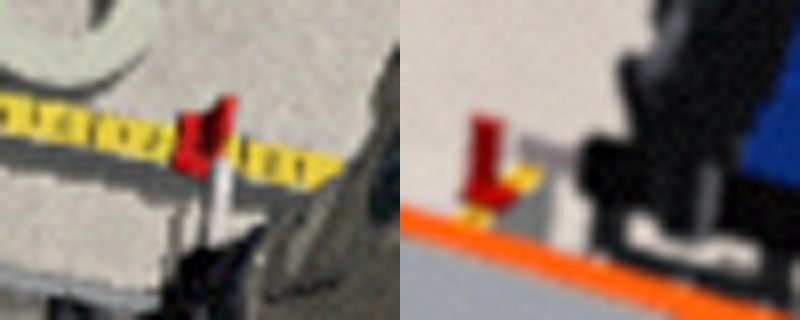

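In the top view the pointer tip at (222,170) lines up with the red plate at (222,120 to 165). It measures jig y ≈ -0.211 for both, with the spring load still felt. Handing in.

```bash
python3 -c "
from h import *
d=np.load('pics/top3.npy')
print('pad z',px2w('top',d,343,258)); st(); print(env.hand_in())"
```

```text
pad z [0.45064541 0.04546976 0.1047623 ]
t 10.4 pos [ 0.474  -0.172   0.0637] jig [-0.0012 -0.2102] yaw 2.9603 z [ 0.002  0.002 -1.   ] F [-0.5  8.   6.9] op 0.0151 q [-0.52  0.29 -0.39  0.89  0.   -0.33]
the job is handed in; nothing more can be done
None
```

I pressed the cover shut past its catch, pulled the handle out to the red marker, and handed the job in at 10.4 s with the gripper still holding it. The hand-in reported no verdict.

- **Cover:** it was pressed to its stop at z 0.104, where I felt 5.8 N. In the last picture the pad is still about 105 mm above the bench (104 mm is shut), so it stayed shut through the pull.
- **Handle:** it was pulled out about 36.6 mm. Pointer and marker both measure about -0.211 m in jig y, so they agree to about 1 mm, with a measuring error of 1 to 2 mm.
- **Grip:** the jaws stand 15 mm apart on the 16 mm bar with 60 N commanded. The wrist reads 6 to 8 N of spring pull, about what the spring should give there or slightly less. I have no direct reading of the finger contact force.
- **Odd reading:** the wrist also shows about 7 N upwards that the spring does not explain. It stayed steady and did not affect the hold.
- **Bystanders:** I did not measure them again at the end. The arm stayed clear of them on every move, and the ones I could see in the last crops looked unmoved.

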